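# Restock the colour changer from the airtight tub

### The job

Open the airtight tub by turning its lid until the lugs reach the slots, lift the lid off and lay it flat, handle up, in the middle of the green cutting mat. Then move every spare paint pot from the tub into an empty pocket of the colour changer, one pot to a pocket, upright and fully down, loading through the gate in the hood and clicking the wheel round to bring the next empty pocket there. Leave the pots that are already loaded in their pockets and the wheel resting in a click, and do not disturb the white cup or the scissors.

Things in the scene. Friction and masses are not known exactly. Their poses are not given: they have to be found in the camera images.
- changer: colour changer, fixed: round white base 300 mm across, 60 mm high; on it a six-pocket wheel under a clear hard hood 280 mm across, flat top plate 146 to 150 mm above the table with a 60 mm hole in the middle for the wheel's post. At its back (+x) a pump column 114 to 184 mm from the axis, 187 mm high. Origin on the wheel's axis at the table, z up; its -x looks towards the robot
- gate (a point): fixed point on the changer's -x side, 100 mm from the wheel's axis, 70 mm above the table: where the centre of a pocket's floor rests when the wheel is in a click. Here the hood is cut away over 100 degrees, top and side, so this one pocket is open from above and in front; the five others are under the hood
- wheel (a joint): wheel angle, rad, grows anticlockwise from above; 0 at start. Turns both ways without end; clicks every 1.047, springs into one (to 0.03) if let go within 0.4 of it; 0.2 N m over the hump. Turned by the black bar on its post: 64 long, 16 wide, 30 mm high, centre on the axis 185 mm above the table, underside 20 mm over the hood; the bar lies along the changer's y at 0 and turns with the wheel
- pocket0 (a point): centre of the floor of wheel pocket 0, 100 mm from the wheel's axis, turning with the wheel; a cup 57 mm across inside and 30 mm deep, its floor 70 mm above the table. It is at the gate at the start
- pocket1 (a point): centre of the floor of wheel pocket 1, 100 mm from the wheel's axis, turning with the wheel; a cup 57 mm across inside and 30 mm deep, its floor 70 mm above the table. It comes to the gate when the wheel has turned 1 x 1.047 rad from its start
- pocket2 (a point): centre of the floor of wheel pocket 2, 100 mm from the wheel's axis, turning with the wheel; a cup 57 mm across inside and 30 mm deep, its floor 70 mm above the table. It comes to the gate when the wheel has turned 2 x 1.047 rad from its start
- pocket3 (a point): centre of the floor of wheel pocket 3, 100 mm from the wheel's axis, turning with the wheel; a cup 57 mm across inside and 30 mm deep, its floor 70 mm above the table. It comes to the gate when the wheel has turned 3 x 1.047 rad from its start
- pocket4 (a point): centre of the floor of wheel pocket 4, 100 mm from the wheel's axis, turning with the wheel; a cup 57 mm across inside and 30 mm deep, its floor 70 mm above the table. It comes to the gate when the wheel has turned 4 x 1.047 rad from its start
- pocket5 (a point): centre of the floor of wheel pocket 5, 100 mm from the wheel's axis, turning with the wheel; a cup 57 mm across inside and 30 mm deep, its floor 70 mm above the table. It comes to the gate when the wheel has turned 5 x 1.047 rad from its start
- tub: airtight steel tub of spares, screwed to the table: 248 mm across, 89 high, inside 210 across, floor at 6 mm. The lid sits within its collar (229 mm across inside) on a ledge 76 mm high; the collar is broken by two 38 mm slots at the tub's x and -x, each in line with a black carrying ear outside (36 wide, to 139 mm from the centre). Origin: centre of underside, z up
- lid: aluminium lid 224 mm across, 10 thick, about 350 g; two lugs 18 wide reach 119 mm out along its x and -x; in line with them a black bar handle 110 long, 18 wide, 26 to 46 mm above the underside. Lugs start under the collar 0.5 to 1.1 rad clockwise (from above) of the slots; stops 0.06 rad past the slots; lifts out within 0.05 rad of the slots. Origin: centre of underside, z up
- mat: dark green cutting mat, 270 x 270 x 3 mm, fixed flat on the table between the tub and the changer; origin at the centre of its underside
- spare0: a spare in the tub (three or four are there; None from the start means absent): round paint pot, a plain upright cylinder 52 mm across and 64 mm tall with a flush screw cap, 160 g; origin at the centre of its underside, z up
- spare1: a spare in the tub (three or four are there; None from the start means absent): round paint pot, a plain upright cylinder 52 mm across and 64 mm tall with a flush screw cap, 160 g; origin at the centre of its underside, z up
- spare2: a spare in the tub (three or four are there; None from the start means absent): round paint pot, a plain upright cylinder 52 mm across and 64 mm tall with a flush screw cap, 160 g; origin at the centre of its underside, z up
- spare3: a spare in the tub (three or four are there; None from the start means absent): round paint pot, a plain upright cylinder 52 mm across and 64 mm tall with a flush screw cap, 160 g; origin at the centre of its underside, z up
- loaded0: a pot that already stands in pocket 0 at the start (one or two of the six are there; None from the start means absent): same round paint pot, a plain upright cylinder 52 mm across and 64 mm tall with a flush screw cap, 160 g; origin at the centre of its underside, z up
- loaded1: a pot that already stands in pocket 1 at the start (one or two of the six are there; None from the start means absent): same round paint pot, a plain upright cylinder 52 mm across and 64 mm tall with a flush screw cap, 160 g; origin at the centre of its underside, z up
- loaded2: a pot that already stands in pocket 2 at the start (one or two of the six are there; None from the start means absent): same round paint pot, a plain upright cylinder 52 mm across and 64 mm tall with a flush screw cap, 160 g; origin at the centre of its underside, z up
- loaded3: a pot that already stands in pocket 3 at the start (one or two of the six are there; None from the start means absent): same round paint pot, a plain upright cylinder 52 mm across and 64 mm tall with a flush screw cap, 160 g; origin at the centre of its underside, z up
- loaded4: a pot that already stands in pocket 4 at the start (one or two of the six are there; None from the start means absent): same round paint pot, a plain upright cylinder 52 mm across and 64 mm tall with a flush screw cap, 160 g; origin at the centre of its underside, z up
- loaded5: a pot that already stands in pocket 5 at the start (one or two of the six are there; None from the start means absent): same round paint pot, a plain upright cylinder 52 mm across and 64 mm tall with a flush screw cap, 160 g; origin at the centre of its underside, z up
- water_cup: bystander: white cup, 72 mm across, 90 mm high, near the robot
- scissors: bystander: scissors with orange handles lying flat beyond the mat

How it is judged:
By the outcome, as a careful person would: the job done as asked, in the order asked, and still so for the second after the job is handed in, with the robot touching nothing.
Of spare0, spare1, spare2, spare3 only 3 to 4 are there at a start; the rules pass over those that are not, and their reading is None.
Of loaded0, loaded1, loaded2, loaded3, loaded4, loaded5 only 1 to 2 are there at a start; the rules pass over those that are not, and their reading is None.
At some moment in a run one of spare0, spare1, spare2, spare3 may be knocked a few centimetres aside while the robot is not near it.
It also fails if it takes over 210 s, if anything falls off the work surface, if the arm or the gripper's body presses on something with over 40 N, if the wrist force passes 120 N, or if a joint passes its speed limit or range.

### The arm

A 6-joint arm with a two-finger parallel gripper is mounted at the origin on the work surface. World frame = base frame: x ahead of the robot, y to its left, z up, the work surface at z = 0. Lengths are in mm, angles in rad, forces in N, time in s.
With the tool pointing down it reaches from about 325 to 775 mm from the base axis. Payload 9.3 kg.
Tool frame: the origin (TCP) lies at the very end of the fingers, on their centre line; the grasp point (between the pads) lies 19 mm behind it (robot.pinch_z is the distance from the TCP to the grasp point, in mm); z points along the fingers, y is the line along which they close (so a half turn about z gives the same grasp; the last joint's range is limited). The gripper opens to 85 mm and grips with 20 to 120 N. Pads are 22 mm wide; open, the fingers measure 114 mm over their backs; the gripper's body (76 mm by 85 mm) begins 54 mm behind the grasp point. The pads swing forward as they close: fully open they stand 13 mm farther back than shut.
Start: joints at [-1.26, 0.259, 0.021, 1.334, 0, 1.418], TCP at [246.035, -491.898, 231.279] pointing down, gripper open.
Joint ranges: [-3.04, 3.04], [-0.91, 1.82], [-1.04, 1.36], [-1.92, 1.95], [-1.52, 1.45], [-3.14, 3.14]. Speed limits (rad/s): [2.22, 2.22, 2.79, 3.14, 3.14, 3.14].

### API

Orientations are given as a 3x3 rotation matrix whose columns are the frame's x, y, z axes.
In Python, from bench import robot, viewer, job, get_clock, get_joints, get_joint_velocities, get_joint_torque, get_eef_pos, get_orientation, get_ft_force, get_torque, get_opening, get_gripper_force gives the robot as it stands. Calls block until the motion is done:
- robot.goto(position, orientation): joint-space move of the TCP to a pose.
- robot.move_l(position, attitude=None, velocity=150): straight line of the TCP; attitude=None keeps the orientation; velocity is the mean speed in mm/s.
- robot.set_joints(angles): joint-space move.
- robot.open_gripper() and robot.close_gripper(newtons=None): open the fingers fully, or close them until they stop; newtons is the grip in N (None keeps the last).
- robot.pause(seconds).
- robot.solve_ik(position, orientation): joint angles nearest the present ones, or None.
- viewer.camera(name): name is "scene" or "top" or "wrist"; returns the picture (384x512x3 uint8, blue, green, red); there is no depth.
- viewer.camera_model(name): a dict with "mtx" (3x3 intrinsics, pixels), "eye" and "orientation" of the camera in the world. Camera axes: x right, y down, z forward; pixel columns grow to the right and rows downward; lengths in mm; the calibration is good to about 2 mm. The wrist camera is an equidistant fisheye: a pixel r from the principal point sees the ray r / f radians off the axis. A picture is of the moment at which its call begins: read the wrist's pose just before it. camera_model takes no time and is no camera call; for the wrist camera it gives the pose at the moment of the call.
A pose or a line that the arm cannot do raises robot.PlanningError and nothing moves.
- job.close_job(): hands the job in; it is judged then, once.
Readings, each from a call of its own:
- get_clock(): time.
- get_joints(): joint angles.
- get_joint_velocities(): joint speeds.
- get_joint_torque(): joint torques, N m.
- get_eef_pos(): TCP position.
- get_orientation(): TCP orientation.
- get_ft_force(): force on the tool from outside, world axes, zero at the start.
- get_torque(): the same for the moment, N m.
- get_opening(): opening from 0.0 (shut) to 1.0 (fully open).
- get_gripper_force(): force on a finger pad.
Only numpy, scipy, OpenCV 4.12 (cv2) and the standard library are available. Lean on these libraries where they do the work, as an engineer would, in place of code of your own. Each camera call takes 0.05 s, during which the arm holds its last target. There are 200 camera calls.

## Working session

There is one attempt and no reset: what is moved stays moved. The work goes in short steps, each a Python script; the robot and the scene stay as the last script left them, time stands still between calls to the robot, and variables do not carry over. Pictures are saved under pics/ and viewed, at most 14 in all, crops included, and the job is handed in when it is done.

```bash
ls; mkdir -p pics; python3 - <<'E'
from bench import *
import cv2,numpy as np
for n in("scene","top"):
    cv2.imwrite(f"pics/{n}0.png",cv2.resize(viewer.camera(n),(800,600),interpolation=cv2.INTER_CUBIC)); m=viewer.camera_model(n)
    print(n,m)
E
```

```text
pics
scene {'mtx': array([[398.28191823,   0.        , 256.17914157],
       [  0.        , 398.28191823, 193.40184723],
       [  0.        ,   0.        ,   1.        ]]), 'eye': array([583.38859384, 928.88943444, 760.23845339]), 'orientation': array([[-0.99974952,  0.01987282, -0.01029452],
       [ 0.02021588,  0.60447297, -0.7963691 ],
       [-0.00960334, -0.79637774, -0.60472331]])}
top {'mtx': array([[351.59488142,   0.        , 254.24893596],
       [  0.        , 351.59488142, 192.81292053],
       [  0.        ,   0.        ,   1.        ]]), 'eye': array([ 397.69229008,   16.93578231, 1220.14803158]), 'orientation': array([[ 1.28017874e-02, -9.83482485e-01,  1.80550037e-01],
       [-9.99918012e-01, -1.25393419e-02,  2.59492945e-03],
       [-2.88089014e-04, -1.80568454e-01, -9.83562378e-01]])}
```

View pics/scene0.png

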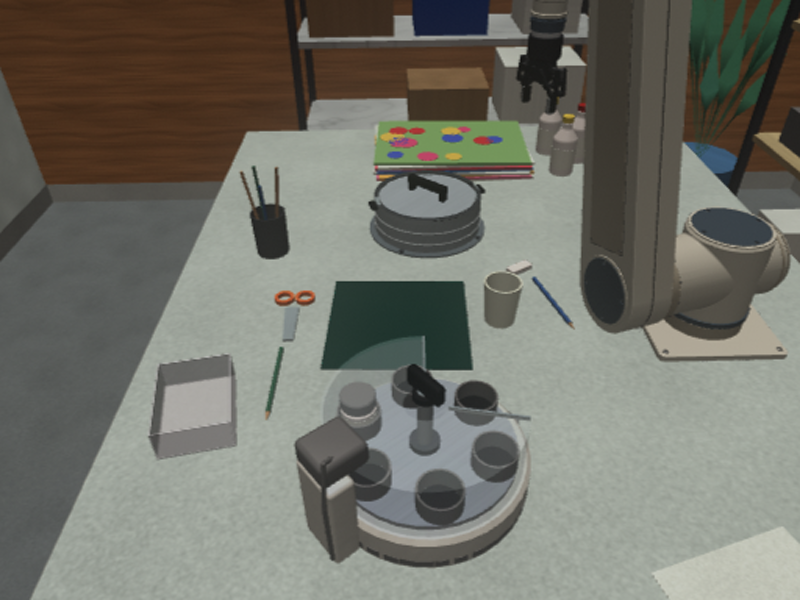

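View pics/top0.png

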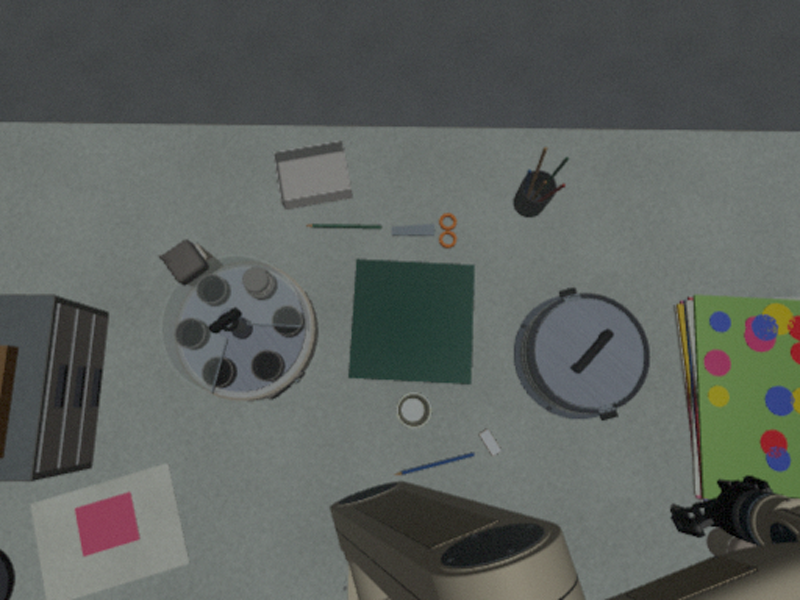

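The scene view shows the tub at (427,205), mat at (400,325), and changer at (425,450), with one loaded pot at (358,405). In the top view the tub handle is at (593,351), ears at (568,293) and (609,413), the changer bar at (228,321), and the gate pocket at about (267,365). I'll enlarge these to get exact pixels.

```bash
cat > h.py <<'E'
from bench import *
import cv2,numpy as np
from scipy.optimize import least_squares
def ray(n,uv,m=None):
    m=m or viewer.camera_model(n);K=m["mtx"];p=np.array([(uv[0]-K[0,2])/K[0,0],(uv[1]-K[1,2])/K[1,1]])
    if n=="wrist":
        r=np.hypot(*p);d=np.r_[np.sin(r)*p/max(r,1e-9),np.cos(r)]
    else: d=np.r_[p,1]
    return np.array(m["eye"]),np.array(m["orientation"])@d
def at(n,uv,z,m=None):
    e,d=ray(n,uv,m);return (e+d*(z-e[2])/d[2])[:2]
def proj(n,P,m=None):
    m=m or viewer.camera_model(n);K=m["mtx"];q=(np.atleast_2d(P)-m["eye"])@np.array(m["orientation"])
    if n=="wrist":
        s=np.hypot(q[:,0],q[:,1])+1e-9;p=q[:,:2]/s[:,None]*np.arctan2(s,q[:,2])[:,None]
    else: p=q[:,:2]/q[:,2:]
    return p*[K[0,0],K[1,1]]+[K[0,2],K[1,2]]
E
python3 - <<'E'
from h import *
t=viewer.camera("top");s=viewer.camera("scene")
f=lambda i,x,y,w,h:cv2.resize(i[y:y+h,x:x+w],(400,300),interpolation=cv2.INTER_CUBIC)
cv2.imwrite("pics/c1.png",np.vstack([np.hstack([f(t,95,150,120,90),f(t,315,180,120,90)]),np.hstack([f(s,180,215,160,120),f(s,224,100,100,75)])]))
E
```

```text
(no output)
```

View pics/c1.png

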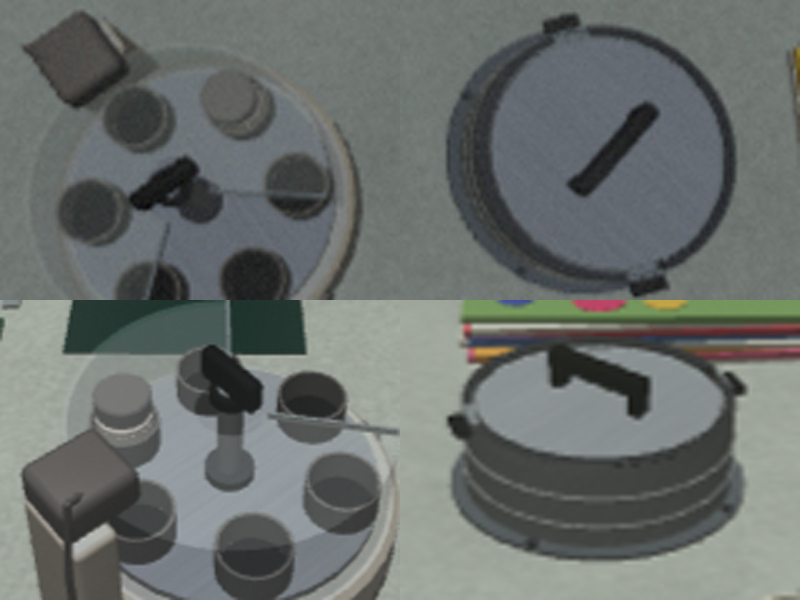

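Enlarged view: pocket rims in the top crop are at (253,280) at the gate, (297,184), (137,118), (92,210), (150,290), and the pot cap is at (237,102). Tub ears are at (562,24) and (648,286), and the handle runs from (575,188) to (652,108).

```bash
python3 - <<'E'
from h import *
T=lambda u,v,x0,y0,s=400/120:((u+.5)/s-.5+x0,(v+.5)/s-.5+y0)
P=[(at("top",T(*p,95,150),z)) for p,z in [((253,280),100),((150,290),100),((92,210),100),((137,118),100),((237,102),134),((297,184),100)]]
P=np.array(P)
f=lambda q:np.concatenate([P[i]-q[:2]-100*np.array([np.cos(q[2]-i*np.pi/3),np.sin(q[2]-i*np.pi/3)]) for i in range(6)])
q=least_squares(f,[*P.mean(0),3.7]).x;print(q,f(q).round(1),"yaw",q[2]-np.pi)
b=[at("top",T(*p,95,150),200) for p in((133,203),(197,165))];print("bar",np.mean(b,0),b[1]-b[0])
e=np.array([at("top",T(u-400,v,315,180),85) for u,v in((562,24),(648,286))]);d=e[0]-e[1];print("ears",e.mean(0),np.hypot(*d),np.arctan2(d[1],d[0]))
e=np.array([at("top",T(u-400,v,315,180),z) for u,v,z in((655,106,122),(573,190,122))]);d=e[0]-e[1];print("handle",e.mean(0),np.hypot(*d),np.arctan2(d[1],d[0]))
print("lid",at("top",T(608-400,154,315,180),86))
k=512/800;c=np.array([at("top",((u+.5)*k-.5,(v+.5)*k-.5),3) for u,v in((357,260),(475,265),(471,384),(349,378))]);print("mat",c.mean(0),c[1]-c[0],c[3]-c[0])
# scene checks
S=lambda u,v,x0,y0,w:((u+.5)*w/400-.5+x0,(v+.5)*w/400-.5+y0)
for u,v,z in((205,370,100),(313,395,100),(342,480,100),(255,543,100),(133,508,100),(122,396,134)): print(at("scene",S(u,v-300,180,215,160),z))
print("handle",at("scene",S(600-400,365-300,224,100,100),122),"lid",at("scene",S(600-400,402-300,224,100,100),88))
print(viewer.camera_model("wrist"),robot.pinch_z)
E
```

```text
[546.34128208 343.15733449   3.79037716] [ 1.6  0.9  3.4 -1.  -0.6 -0.1 -2.   2.  -4.6 -4.2  2.2  2.4] yaw 0.6487845098604326
bar [545.01647826 341.85232897] [ 34.46052088 -53.95021398]
ears [ 504.29556858 -373.98254574] 262.30292307984286 0.27262846498369847
handle [ 505.28207855 -370.95170544] 113.62176142628415 -0.7920663113938501
lid [ 502.65946836 -377.29903489]
mat [578.2568117  -15.00283172] [  -8.32808996 -269.37050879] [-267.3874528    10.58897937]
[563.02762735 251.90702205]
[465.24860586 287.39496038]
[452.58360992 386.10331509]
[529.73795248 446.62939547]
[626.71147508 410.06407946]
[637.2006559  316.72161339]
handle [ 501.21417684 -365.86885887] lid [ 500.91474491 -360.88010485]
{'mtx': array([[297.31863964,   0.        , 251.77497757],
       [  0.        , 297.31863964, 191.68874144],
       [  0.        ,   0.        ,   1.        ]]), 'eye': array([ 310.91980158, -459.22219199,  373.65673735]), 'orientation': array([[ 4.47181258e-01, -8.56933658e-01, -2.56307684e-01],
       [-8.94443342e-01, -4.28484487e-01, -1.27953712e-01],
       [-1.76024243e-04,  2.86471203e-01, -9.58088837e-01]])} 18.700000000000003
```

```bash
cat >> h.py <<'E'
def R(th):
    "tool down, closing line (y) at world angle th"
    y=np.array([np.cos(th),np.sin(th),0]);z=np.array([0,0,-1.]);return np.c_[np.cross(y,z),y,z]
E
python3 - <<'E'
from h import *
print(get_orientation().round(3))
for th in(-.792+np.pi/2,-.792-np.pi/2):
    for p in ((504,-373,250),(504,-373,92)):
        print(th,[None if (q:=robot.solve_ik(p,R(t))) is None else q.round(2) if hasattr(q,'round') else np.round(q,2) for t in(th,th+1.065)])
th=-.792-np.pi/2 if (q:=robot.solve_ik((504,-373,92),R(-.792-np.pi/2+1.07))) is not None and abs(q[5])<3 else -.792+np.pi/2
robot.goto((504,-373,300),R(th));print(th,get_clock(),get_joints())
m=viewer.camera_model("wrist");np.save("m1.npy",m,allow_pickle=True)
cv2.imwrite("pics/w1.png",cv2.resize(viewer.camera("wrist"),(800,600),interpolation=cv2.INTER_CUBIC))
E
```

```text
[[ 0.894  0.447 -0.   ]
 [ 0.447 -0.894  0.001]
 [ 0.    -0.001 -1.   ]]
0.7787963267948965 [array([-0.77,  0.39,  0.26,  1.44,  0.  ,  0.02]), array([-0.77,  0.39,  0.26,  1.44,  0.  , -1.04])]
0.7787963267948965 [array([-0.77,  0.46, -0.04,  1.07,  0.  ,  0.02]), array([-0.77,  0.46, -0.04,  1.07,  0.  , -1.04])]
-2.3627963267948964 [array([-0.77,  0.39,  0.26,  1.44,  0.  , -3.12]), array([-0.77,  0.39,  0.26,  1.44,  0.  ,  2.1 ])]
-2.3627963267948964 [array([-0.77,  0.46, -0.04,  1.07,  0.  , -3.12]), array([-0.77,  0.46, -0.04,  1.07,  0.  ,  2.1 ])]
-2.3627963267948964 3.9583 [-7.71035798e-01  3.91442062e-01  3.89214953e-01  1.56856410e+00
 -1.69407718e-05 -3.12016753e+00]
```

View pics/w1.png

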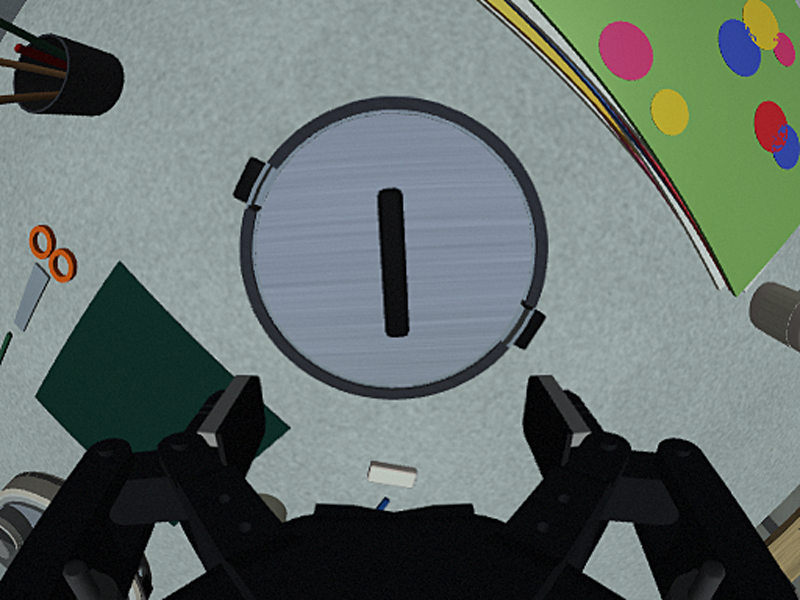

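The wrist view shows the collar circle spanning x 240–548 and y 97–399, slots in line with ears at (250,180) and (528,328), and the handle from (390,188) to (397,336).

```bash
python3 - <<'E'
from h import *
m=np.load("m1.npy",allow_pickle=True).item();k=.64
W=lambda u,v,z:at("wrist",((u+.5)*k-.5,(v+.5)*k-.5),z,m)
c=np.array([W(*p,89) for p in((241,248),(548,246),(396,97),(395,399))])
f=lambda q:np.hypot(*(c-q[:2]).T)-124
q=least_squares(f,[504,-373]).x;print("tub",q,f(q))
d=W(250,180,85)-W(528,328,85);print("ears",(W(250,180,85)+W(528,328,85))/2,np.hypot(*d),np.arctan2(d[1],d[0]))
a=W(266,188,89)-W(517,322,89);print("slots",np.arctan2(a[1],a[0]),np.hypot(*a))
d=W(390,188,122)-W(397,336,122);print("handle",(W(390,188,122)+W(397,336,122))/2,np.hypot(*d),np.arctan2(d[1],d[0]))
c=np.array([W(u,v,3) for u,v in((120,262),(37,397),(290,428))]);print("mat corners",c,"ctr",(c[1]+0*c[0]))
E
```

```text
tub [ 504.06746061 -374.822585  ] [-0.75982693 -0.75563562 -0.41219489 -0.53405424]
ears [ 505.38662496 -375.39786039] 257.5650111239033 0.279771406782439
slots 0.27894512355581735 228.61150505536776
handle [ 505.78574529 -375.41871232] 107.89685316350518 -0.7465301352567703
mat corners [[ 705.83160454 -152.59369694]
 [ 714.24973506  112.12374264]
 [ 439.95176873 -142.20454274]] ctr [714.24973506 112.12374264]
```

```bash
python3 - <<'E'
from h import *
th=-.7465+np.pi/2; c=np.array([504.8,-375.1])
robot.goto((*c,160),R(th));robot.move_l((*c,92),velocity=80)
print(get_ft_force().round(1));robot.close_gripper(60)
print(get_opening(),get_ft_force().round(1),get_torque().round(2))
j=np.array(get_joints())
for a in (.15,.3,.45,.6,.75,.9,1.0,1.028):
    q=j.copy();q[5]-=a;robot.set_joints(q);robot.pause(.1)
    print(a,get_ft_force().round(1),get_torque().round(2),get_joints()[5]-j[5])
print(get_clock())
m=viewer.camera_model("wrist");np.save("m2.npy",m,allow_pickle=True)
cv2.imwrite("pics/w2.png",cv2.resize(viewer.camera("wrist"),(800,600),interpolation=cv2.INTER_CUBIC))
p=np.array(get_eef_pos())
for dz in (2,4,6,9,13):
    robot.move_l(p+[0,0,dz],velocity=30);F=get_ft_force();print(dz,F.round(1),get_torque().round(2))
    if abs(F[2])>15: robot.move_l(p,velocity=30);break
E
```

```text
[0.1 0.5 0.6]
0.19754279791510584 [-0.4  0.8  2.9] [0.06 0.   0.01]
0.15 [ 0.1 -0.   1.2] [-0.04 -0.01  0.21] -0.14652722910050442
0.3 [-0.6 -0.7  1.8] [ 0.04 -0.05  0.26] -0.2954620219055557
0.45 [-0.2 -0.9  1.1] [0.   0.06 0.2 ] -0.4451923629701899
0.6 [-0.1 -0.2  1.8] [ 0.02 -0.02  0.24] -0.5951605473899113
0.75 [-0.6 -0.7  1.9] [0.03 0.03 0.29] -0.7451294504038928
0.9 [ 0.1 -0.   1.5] [0.03 0.02 0.23] -0.8951507780429134
1.0 [-0.1 -0.2  1.7] [0.01 0.02 0.3 ] -0.9962114016174792
1.028 [-0.4 -0.2  2.6] [ 0.08  0.09 -0.26] -1.026316961754094
11.15
2 [ 0.9 -0.  -4.2] [ 0.02 -0.01  0.08]
4 [ 0.7 -0.7 -4.1] [-0.04  0.04  0.02]
6 [-0.5 -0.2 -5. ] [-0.01  0.01  0.03]
9 [ 0.2  0.  -5.5] [-0.   -0.03 -0.01]
13 [-0.1 -0.  -4.6] [ 0.03 -0.04 -0.  ]
```

```bash
python3 - <<'E'
from h import *
p=np.array(get_eef_pos());robot.move_l((p[0],p[1],200))
robot.goto((577.5,-15,200),R(np.pi/2));print(get_joints().round(2))
robot.move_l((577.5,-15,40));F0=get_ft_force()[2]
for z in np.arange(25,16,-1.):
    robot.move_l((577.5,-15,z),velocity=30);robot.pause(.1);F=get_ft_force()[2]
    if F-F0>2.5: break
print(z,F0,F);robot.open_gripper();robot.move_l((577.5,-15,120))
robot.goto((504.5,-330,300),R(th:=-.7465+np.pi/2));print(get_clock())
c=np.array([504.5,-375]);robot.goto((*c,320),R(.28+np.pi/2))
m=viewer.camera_model("wrist");np.save("m3.npy",m,allow_pickle=True)
im=viewer.camera("wrist");cv2.imwrite("pics/w3r.png",im);cv2.imwrite("pics/w3.png",cv2.resize(im,(800,600),interpolation=cv2.INTER_CUBIC));print(get_joints().round(2))
E
```

```text
[-0.17  0.32  0.02  1.28 -0.   -0.17]
19.0 -3.930342320158494 2.0450090347184893
21.5833
[-0.77  0.4   0.45  1.62  0.   -1.05]
```

View pics/w3.png

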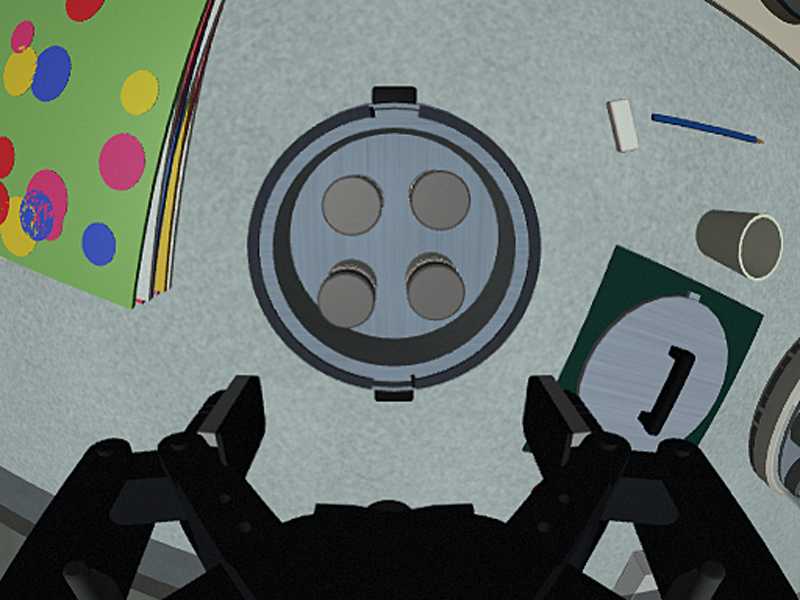

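Four spares are in the tub, with caps at about (352,204), (440,200), (347,299) and (436,291). The lid lies flat on the mat with its handle up. Next I'll build automatic cap detection on this frame and hover over the changer.

```bash
cat >> h.py <<'E'
TUB=np.array([504.5,-375.])
def caps(im,m,ctr=TUB,z=70,rad=80):
    g=cv2.GaussianBlur(cv2.cvtColor(cv2.resize(im,None,fx=3,fy=3,interpolation=cv2.INTER_CUBIC),cv2.COLOR_BGR2GRAY),(5,5),0)
    e,_=ray("wrist",(0,0),m);out=[]
    c=cv2.HoughCircles(g,cv2.HOUGH_GRADIENT,1,60,param1=60,param2=18,minRadius=48,maxRadius=64)
    for u,v,r in ([] if c is None else c[0]):
        p=at("wrist",((u+.5)/3-.5,(v+.5)/3-.5),z,m)
        if np.hypot(*(p-ctr))<rad: out.append((*p,u/3*1.5625,v/3*1.5625,r/3*1.5625))
    return np.array(out)
def look():
    robot.goto((*TUB,320),R(.28+np.pi/2));m=viewer.camera_model("wrist");return caps(viewer.camera("wrist"),m)
E
python3 - <<'E'
from h import *
m=np.load("m3.npy",allow_pickle=True).item();im=cv2.imread("pics/w3r.png")
print(caps(im,m).round(1))
for u,v in((352,204),(440,200),(347,299),(436,291)):print(at("wrist",((u+.5)*.64-.5,(v+.5)*.64-.5),70,m))
c=np.array([547,345.]);th=.62+np.pi/2
for t in(.62+np.pi/2,.62-np.pi/2): print([None if (q:=robot.solve_ik((*c,z),R(t+d))) is None else np.round(q,2) for z,d in((300,0),(172,0),(172,1.05))])
t=.62+np.pi/2
g=c-100*np.array([np.cos(.62),np.sin(.62)])
robot.goto((400,0,330),R(t));robot.goto((*(g-30*np.array([np.cos(.62),np.sin(.62)])),330),R(t));print(get_joints().round(2),get_clock())
m=viewer.camera_model("wrist");np.save("m4.npy",m,allow_pickle=True)
im=viewer.camera("wrist");cv2.imwrite("pics/w4r.png",im);cv2.imwrite("pics/w4.png",cv2.resize(im,(800,600),interpolation=cv2.INTER_CUBIC))
E
```

```text
[[ 451.5 -349.3  439.8  199.7   30.7]
 [ 478.  -419.   351.8  207.    29. ]
 [ 556.8 -402.4  347.1  298.2   29.6]
 [ 527.6 -330.1  435.2  289.3   29. ]]
[ 475.65598903 -419.28212657]
[ 451.85906434 -348.8831517 ]
[ 557.70241299 -402.08097037]
[ 529.01718008 -328.68848985]
[array([ 0.43,  0.43,  0.45,  1.59,  0.  , -0.19]), array([ 0.43,  0.44,  0.15,  1.28,  0.  , -0.19]), array([ 0.43,  0.44,  0.15,  1.28,  0.  , -1.24])]
[array([0.43, 0.43, 0.45, 1.59, 0.  , 2.95]), array([0.43, 0.44, 0.15, 1.28, 0.  , 2.95]), array([0.43, 0.44, 0.15, 1.28, 0.  , 1.9 ])]
[ 0.38  0.19  0.18  1.56 -0.   -0.24] 25.15
```

View pics/w4.png

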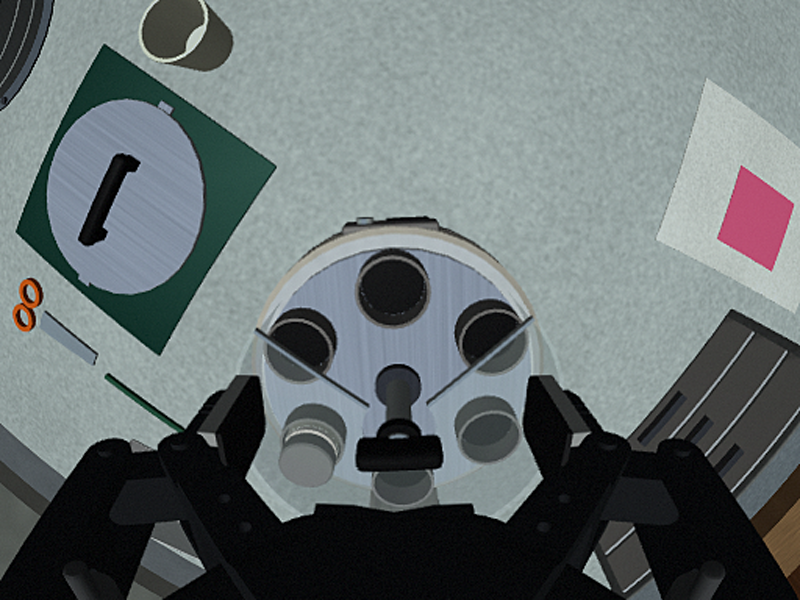

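The gate pocket rim is centred at about (393,290), the hood cut edges run (258,330)–(368,405) and (532,319)–(428,403), and the bar is at (400,453). Pocket 4 is the only loaded one.

```bash
python3 - <<'E'
from h import *
m=np.load("m4.npy",allow_pickle=True).item()
W=lambda u,v,z:at("wrist",((u+.5)*.64-.5,(v+.5)*.64-.5),z,m)
for z in(146,150):
    a,b,c,d=[W(*p,z) for p in((258,330),(368,405),(532,319),(428,403))]
    u=(b-a)/np.hypot(*(b-a));v=(d-c)/np.hypot(*(d-c));s=np.linalg.solve(np.c_[u,-v],c-a)
    w=u+v;print(z,"axis",a+s[0]*u,"yaw",np.arctan2(w[1],w[0]),"between",np.degrees(np.arccos(u@v)))
print("bar",W(400,453,200),(lambda d:np.arctan2(d[1],d[0])+np.pi/2)(W(441,436,200)-W(357,438,200)))
g=W(393,289,100);print("gate",g,g-[546,345],np.hypot(*(g-[546,345])),[np.hypot(*(W(358,289,100)-W(428,289,100))),np.hypot(*(W(393,250,100)-W(393,327,100)))])
P=np.array([g,W(488,333,100),W(303,347,100),W(487,434,100)]);k=[0,-1,1,-2]
f=lambda q:np.concatenate([P[i]-q[:2]+100*np.array([np.cos(q[2]+k[i]*np.pi/3),np.sin(q[2]+k[i]*np.pi/3)]) for i in range(4)])
q=least_squares(f,[546,345,.62]).x;print(q,f(q).round(1))
im=cv2.imread("pics/w4r.png");print(caps(im,m,ctr=q[:2],z=134,rad=150))
cv2.imwrite("pics/c4.png",cv2.resize(im[150:310,160:370],(788,600),interpolation=cv2.INTER_CUBIC))
E
```

```text
146 axis [545.91423558 348.31567158] yaw 0.6625221162123415 between 100.75715700849057
150 axis [543.90893522 346.82339814] yaw 0.6625221162123406 between 100.75715700849051
bar [537.74749013 342.53183819] 3.7874700102094057
gate [465.2057283  284.56111511] [-80.7942717  -60.43888489] 100.89882628842024 [np.float64(58.296852470061665), np.float64(66.48420653452015)]
[542.43869834 344.17241144   0.67172994] [ 1.   2.6  0.  -6.2 -3.3  5.5  2.2 -1.9]
[[513.07495952 417.52635277 486.19790649 429.42709351  33.02083206]
 [452.18028489 275.13084534 392.96875    280.46875     33.02083206]
 [625.14574885 306.38130342 309.11456299 454.42709351  33.02083206]
 [444.08438817 370.59774462 496.61459351 340.36456299  31.875     ]
 [541.01404967 246.85711804 299.73956299 348.69793701  32.44791794]
 [597.11268792 388.6744454  402.34375    477.86459351  28.95833206]
 [528.43045184 334.1067006  397.65625    394.53125     26.40625   ]]
```

View pics/c4.png

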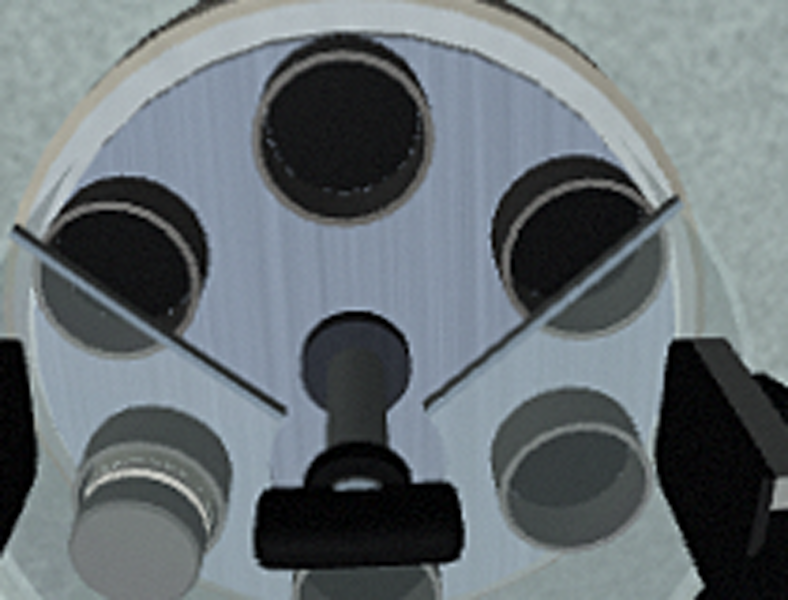

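Clearer rims in the crop: gate (343,136), left (118,279), right (585,259), lower right (575,487).

```bash
python3 - <<'E'
from h import *
m=np.load("m4.npy",allow_pickle=True).item()
C=lambda u,v:((u+.5)/3.75-.5+160,(v+.5)/3.75-.5+150)
px=np.array([C(*p) for p in((343,136),(585,259),(118,279),(575,487))]);k=np.array([0,-1,1,-2])*np.pi/3
t=np.linspace(0,2*np.pi,40,endpoint=False)
def f(q):
    r=[]
    for p,a in zip(px,k):
        c=q[:2]-100*np.array([np.cos(q[2]+a),np.sin(q[2]+a)])
        z=proj("wrist",np.c_[c[0]+30*np.cos(t),c[1]+30*np.sin(t),0*t+100],m);r.append((z.max(0)+z.min(0))/2-p)
    return np.concatenate(r)
q=least_squares(f,[546,345,.65]).x;print(q,f(q).round(2),"gate",q[:2]-100*np.array([np.cos(q[2]),np.sin(q[2])]))
u=np.array([-np.sin(q[2]),np.cos(q[2])]);w=np.array([u[1],-u[0]])
B=[np.r_[q[:2]+s*32*u+r*8*w,z] for z in(170,200) for r in(-1,1) for s in(1,-1)]
print((((proj("wrist",B,m)-[160,150])+.5)*3.75).round())
E
```

```text
[545.99496828 347.71336997   0.66515561] [ 0.21  0.31  0.2  -0.16 -0.6  -0.14  0.19  0.05] gate [467.31289293 285.99521204]
[[457. 472.]
 [257. 480.]
 [457. 512.]
 [261. 520.]
 [466. 525.]
 [250. 534.]
 [466. 567.]
 [255. 575.]]
```

```bash
cat >> h.py <<'E'
AX=np.array([546.,347.7]);YAW=.665;GATE=AX-100*np.array([np.cos(YAW),np.sin(YAW)])
def inrange(th,p):
    "closing angle mod pi with the smallest last-joint turn"
    c=[(abs(q[5]),t) for t in(th,th+np.pi,th-np.pi) if (q:=robot.solve_ik(p,R(t))) is not None]
    return min(c)[1]
def plan(pots):
    best=None
    for i,p in enumerate(pots):
        for th in np.arange(0,np.pi,.1):
            y=np.array([np.cos(th),np.sin(th)]);x=np.array([-y[1],y[0]])
            pts=np.array([p+s*a*y+b*x for s in(1,-1) for a in(42,50,58) for b in(-12,0,12)])
            cl=min([105-np.hypot(*(pts-TUB).T).max()]+[np.hypot(*(pts-o).T).min()-26 for j,o in enumerate(pots) if j!=i])
            if best is None or cl>best[0]: best=(cl,i,th)
    return best
def pick():
    pots=look();print(get_clock(),"pots",pots.round(1).tolist());pots=pots[:,:2]
    cl,i,th=plan(pots);p=pots[i];th=inrange(th,(*p,150));print("pick",i,"clear",cl)
    robot.goto((*p,150),R(th));robot.move_l((*p,36),velocity=120);print("F",get_ft_force().round(1))
    robot.close_gripper(45);print("open",get_opening(),get_gripper_force())
    robot.move_l((*p,200),velocity=200)
def place():
    th=inrange(YAW+np.pi/2,(*GATE,130));robot.goto((*GATE,250),R(th));robot.move_l((*GATE,134),velocity=150);robot.pause(.2)
    F0=get_ft_force()[2]
    for z in np.arange(131,96,-1.5):
        robot.move_l((*GATE,z),velocity=40);F=get_ft_force()
        if F[2]-F0>5: break
    print("stop z",get_eef_pos().round(1),(F-[0,0,F0]).round(1));return get_eef_pos()[2]
E
python3 - <<'E'
from h import *
pick();z=place()
if z<105: robot.open_gripper();robot.move_l((*GATE,200))
print(get_clock())
E
```

```text
27.5583 pots [[476.8, -419.5, 351.8, 204.9, 27.6], [557.0, -402.8, 346.6, 297.7, 29.0], [451.8, -349.3, 439.8, 199.7, 27.8], [528.8, -329.2, 435.7, 290.4, 29.6]]
pick 3 clear 13.155918338165378
F [ 0.2  0.  -0.3]
open 0.600279701896089 46.58774435520172
stop z [467.7 286.2 100.8] [ 0.6  0.9 14.7]
42.1833
```

```bash
cat >> h.py <<'E'
def turn(k):
    "wheel from click k to k+1"
    th=YAW+k*np.pi/3
    c=[(max(abs(q[5]),abs(q[5]-1.05)),t) for t in(th,th+np.pi,th-np.pi) if (q:=robot.solve_ik((*AX,176),R((t+np.pi)%(2*np.pi)-np.pi))) is not None]
    print(c);th=min(c)[1]
    robot.goto((*AX,260),R(th));robot.move_l((*AX,175),velocity=120)
    robot.close_gripper(40);print("grip",get_opening(),get_ft_force().round(1))
    j=np.array(get_joints())
    for a in (.35,.7,1.05):
        q=j.copy();q[5]-=a;robot.set_joints(q);print(a,get_ft_force().round(1),get_torque().round(2))
    robot.open_gripper();robot.move_l((*AX,260),velocity=200)
def peek(n):
    d=np.array([np.cos(YAW),np.sin(YAW)]);robot.goto((*(GATE-30*d),330),R(inrange(YAW+np.pi/2,(*GATE,300))))
    m=viewer.camera_model("wrist");im=viewer.camera("wrist");np.save(f"m{n}.npy",m,allow_pickle=True)
    cv2.imwrite(f"pics/{n}.png",cv2.resize(im[150:310,160:370],(788,600),interpolation=cv2.INTER_CUBIC));print(get_clock())
E
python3 - <<'E'
from h import *
turn(0);peek("t1")
E
```

```text
[(np.float64(1.3433339989289834), 0.665), (np.float64(2.8482586546608095), 3.806592653589793), (np.float64(2.8482586546608095), -2.476592653589793)]
grip 0.17432570280384713 [3.4 3.4 6.3]
0.35 [0.6 0.5 1.2] [ 0.35 -0.17 -0.11]
0.7 [1.  0.8 3. ] [ 0.12 -0.01  0.12]
1.05 [0.2 0.8 2.9] [-0.04  0.16  0.01]
48.325
```

View pics/t1.png

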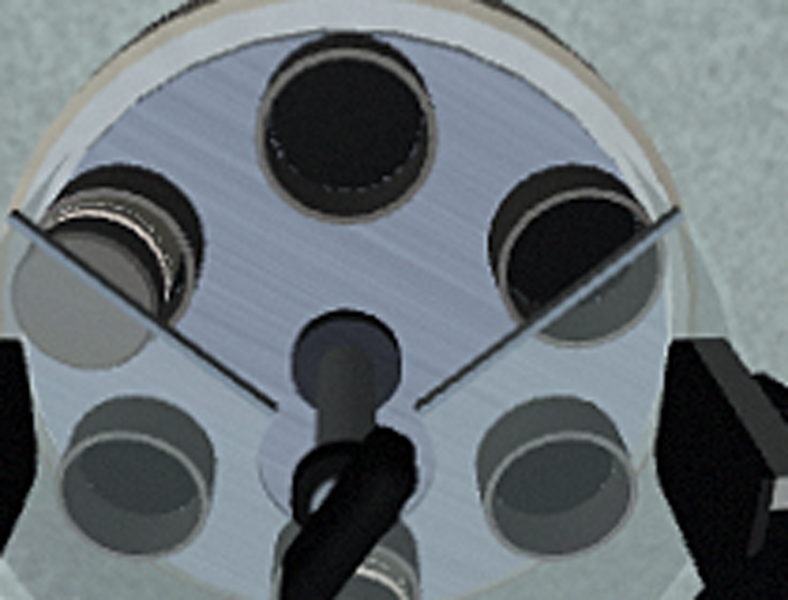

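The first pot is seated in the left pocket, cap (85,300). The loaded pot has moved round to the back, and an empty pocket is at the gate (346,135). I'll continue with the other three, stopping if anything looks wrong.

```bash
python3 - <<'E'
from h import *
for k in(1,2,3):
    robot.goto((480,0,300),R(np.pi/2));pick()
    o=get_opening()
    if not .5<o<.7: print("bad grip",o);break
    if place()>103: print("not seated");break
    robot.open_gripper();robot.move_l((*GATE,200),velocity=200)
    if k<3: turn(k)
peek("t4")
E
```

```text
50.8417 pots [[452.0, -349.4, 439.3, 199.7, 30.7], [475.8, -420.3, 350.8, 203.4, 29.0], [557.2, -402.9, 346.1, 297.7, 29.6]]
pick 1 clear 13.19801682357398
F [-0.2 -0.3 -0.6]
open 0.5946165932678816 47.16746628284454
stop z [467.4 286.  100.8] [-3.6 -1.7 12.3]
[(np.float64(0.753863552267614), 1.7121975511965977), (np.float64(3.895456205857407), 4.853790204786391), (np.float64(3.895456205857408), -1.4293951023931954)]
grip 0.17976393219301098 [-1.6  0.3  5.1]
0.35 [ 0.4 -2.   1. ] [-0.1   0.1  -0.11]
0.7 [ 1.4 -5.2  1.6] [-0.59 -0.02  0.12]
1.05 [ 3.2 -6.   0.8] [-0.85 -0.12 -0.01]
72.8667 pots [[451.5, -349.6, 439.3, 199.2, 30.7], [557.1, -403.0, 346.1, 297.7, 29.0]]
pick 0 clear 12.65526662178587
F [-0.1  0.4 -0.9]
open 0.5978652566089669 46.46379768848419
stop z [467.4 285.9 100.7] [-3.3 -2.6 13. ]
[(np.float64(1.8010611034642123), 2.7593951023931953), (np.float64(2.3905315501255817), 5.900987755982989), (np.float64(2.3905315501255817), -0.3821975511965978)]
grip 0.17743679635577597 [ 1.  -2.1  4.4]
0.35 [ 1.6 -1.2  1.2] [-0.05 -0.61 -0.13]
0.7 [ 4.9 -1.6 -0.5] [ 0.08 -1.04  0.15]
1.05 [ 6.4 -0.4 -0. ] [ 0.26 -1.19 -0.05]
93.5583 pots [[557.8, -403.9, 345.1, 298.2, 27.9]]
pick 0 clear 11.12037103136754
F [-1.  -0.6  0.4]
open 0.5969311472883991 47.05294668674469
stop z [467.4 286.  100.8] [-3.9 -1.6 12.2]
107.6417
```

View pics/t4.png

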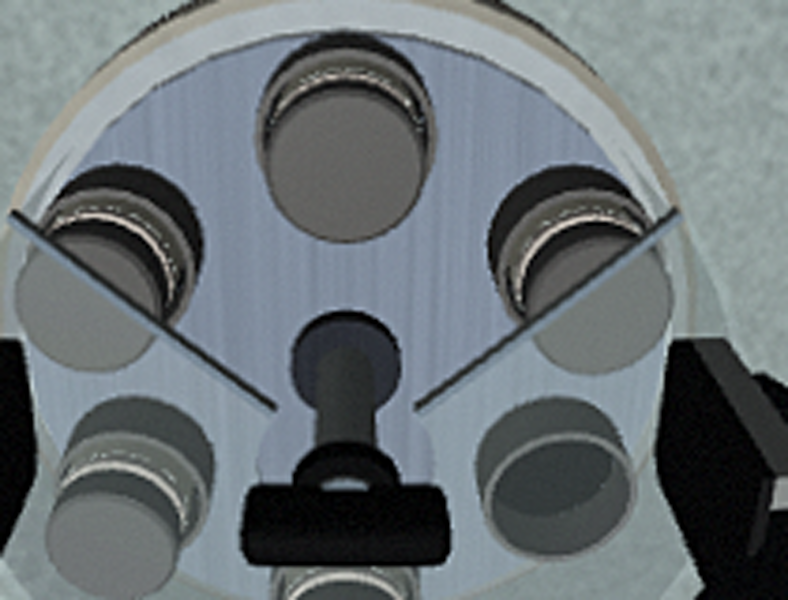

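The gate, left, right, lower-left and back pockets hold upright, seated pots. The one empty pocket is at lower right, and the bar is square in its click. One last check of the tub and lid before handing in.

```bash
python3 - <<'E'
from h import *
robot.goto((400,0,330),R(np.pi/2));print("left in tub",look().round(1).tolist())
robot.set_joints([-1.26,0.259,0.021,1.334,0,1.418]);print(get_clock())
cv2.imwrite("pics/end.png",cv2.resize(viewer.camera("top"),(800,600)))
E
```

```text
left in tub []
112.3083
```

View pics/end.png

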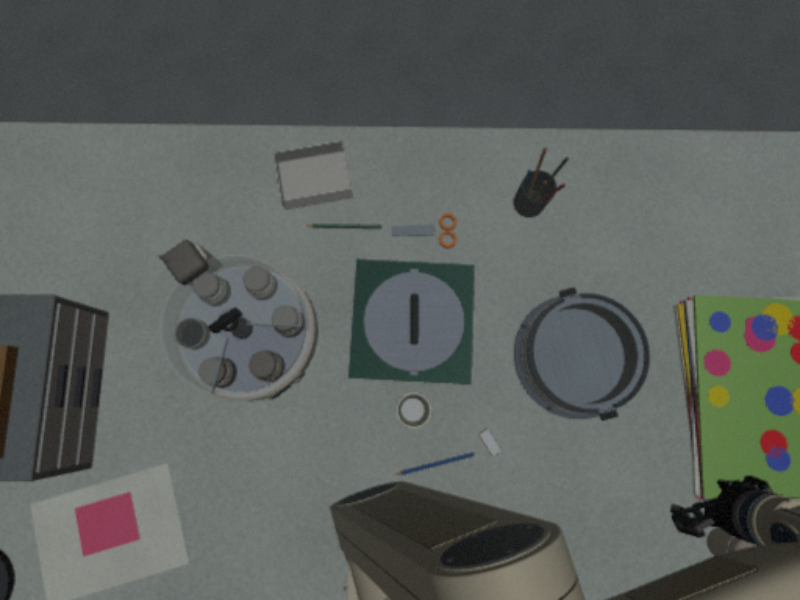

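The tub at (582,355) is empty and the lid is centred on the mat at (414,320). The cup at (413,410) and scissors at (430,230) have not moved, and there are five pots in the changer.

```bash
python3 -c "
from bench import job;print(job.close_job())"
```

```text
the job is handed in; nothing more can be done
None
```

The job is handed in: the lid lies flat, handle up, in the middle of the mat, all four spares are seated in the changer next to the pot already there, the wheel rests in a click, and the cup and scissors are untouched (about 112 s used).

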